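# Assemble the steel drip coffee maker on its cup and saucer

## Task

Get the single-cup drip coffee maker ready, building it up from the bottom: stand the white cup upright in the well of the saucer, seat the steel dripper squarely on the cup's mouth, lower the press into the dripper until its disc lies on the bottom, and last put the cap on over the dripper's rim. Do it in that order, each part let go and in its place before the next goes on. Leave the coffee tin, the jar and the teaspoon where they are.

Things in the scene. Friction and masses are not known exactly. Their poses are not given: they have to be found in the camera images.
- saucer: White ceramic saucer, 124 mm across, right way up and fixed to the worktop: it does not slide. Its flat round well is 72 mm across, the well's surface 6 mm above the worktop; around it the rim flares up to 14 mm height. Origin: centre of the underside on the worktop, z up.
- cup: White ceramic cup without handle, open at the top, about 180 g, 80 mm high. Foot 50 mm across, widening to straight round walls 66 mm across from 22 mm height upward; walls 4 mm thick, so the mouth is 58 mm across inside. Starts upright, somewhere on the worktop. Origin: centre of the underside, z up.
- dripper: Steel drip filter, 100 g, 52 mm high, upright. At the bottom a boss 50 mm across, 5 mm high; on it a round brim 88 mm across (5 to 8 mm height); above it a straight open chamber 60 mm across outside, 54 inside, inner floor 10 mm up. Seated, the brim lies on the cup's rim, the boss in its mouth (origin 75 mm above the cup's). Origin: centre of the boss's underside.
- press: Steel press, 60 g, 60 mm high: flat perforated disc 49 mm across, 3 mm thick, with an upright 8 mm stem ending in a round grip 14 mm across (38 to 60 mm height). Stands on its disc. Seated, the disc lies on the dripper's inner floor (origin 10 mm above the dripper's) and the grip ends 18 mm above its rim. Origin: centre of the disc's underside, z up.
- cap: Domed hollow steel cap, 70 g, 70 mm across, 58 mm high, open side down. Its skirt, 65 mm across inside and 10 mm deep, drops over the dripper's chamber until the inner shoulder lies on the rim (origin 42 mm above the dripper's). Dome ends at 38 mm; black knob on top 16 mm across, graspable from 43 to 58 mm height. Origin: centre of the open lower edge.
- coffee_tin: Bystander: green canister with a wooden lid and small knob, 87 mm across, 120 mm high, loose. Origin: centre of the underside.
- honey_jar: Bystander: jar with a red screw lid, 58 by 62 mm, 86 mm high, loose. Origin: centre of the underside.
- teaspoon: Bystander: steel teaspoon lying flat, 130 mm long (along its x), 26 mm wide, 11 mm high, loose. Origin: centre of its underside.
Things that resemble listed ones, but are neither listed nor needed, are in the scene too. Leave any orange or purple look-alike of the press alone.

How it is judged:
On the way, in this order (a step that is already met when the one before it is completed fails the run):
1. the cup stands upright in the saucer's well, let go (horizontal distance between cup and saucer below 0.011 m and z of cup in the frame of saucer between 0.003 and 0.01 m and angle between cup's own z axis and vertical below 0.08 rad and contact force between the fingers and cup below 0.1 N), for 0.2 s.
2. the dripper sits on the cup's mouth, let go, the cup still in the well (horizontal distance between cup and saucer below 0.011 m and z of cup in the frame of saucer between 0.003 and 0.01 m and angle between each of cup, dripper's own z axis and vertical below 0.08 rad and horizontal distance between dripper and cup below 0.007 m and z of dripper in the frame of cup between 0.071 and 0.0785 m and contact force between the fingers and dripper below 0.1 N), for 0.2 s.
3. the press lies on the bottom of the dripper, let go, the dripper still seated (horizontal distance between cup and saucer below 0.011 m and z of cup in the frame of saucer between 0.003 and 0.01 m and angle between each of cup, dripper's own z axis and vertical below 0.08 rad and horizontal distance between dripper and cup below 0.007 m and z of dripper in the frame of cup between 0.071 and 0.0785 m and horizontal distance between press and dripper below 0.006 m and z of press in the frame of dripper between 0.006 and 0.014 m and angle between press's own z axis and vertical below 0.12 rad and contact force between the fingers and press below 0.1 N), for 0.2 s.
4. the cap is on the dripper, let go (horizontal distance between cup and saucer below 0.011 m and z of cup in the frame of saucer between 0.003 and 0.01 m and angle between each of cup, dripper's own z axis and vertical below 0.08 rad and horizontal distance between dripper and cup below 0.007 m and z of dripper in the frame of cup between 0.071 and 0.0785 m and horizontal distance between each of press, cap and dripper below 0.006 m and z of press in the frame of dripper between 0.006 and 0.014 m and angle between press's own z axis and vertical below 0.12 rad and z of cap in the frame of dripper between 0.037 and 0.0465 m and angle between cap's own z axis and vertical below 0.1 rad and contact force between the fingers and cap below 0.1 N), for 0.2 s.
At the end, for the whole second after the job is handed in: All parts upright, stacked, at rest: cup in the saucer's well (centres within 11 mm); dripper on the cup (within 7 mm, not over 3 mm high); press on the dripper's floor (within 6 mm, not over 4 mm high); cap on the dripper's rim (within 6 mm, not over 4 mm high) (horizontal distance between cup and saucer below 0.011 m and z of cup in the frame of saucer between 0.003 and 0.01 m and angle between each of cup, dripper's own z axis and vertical below 0.08 rad and horizontal distance between dripper and cup below 0.007 m and z of dripper in the frame of cup between 0.071 and 0.0785 m and horizontal distance between each of press, cap and dripper below 0.006 m and z of press in the frame of dripper between 0.006 and 0.014 m and angle between press's own z axis and vertical below 0.12 rad and z of cap in the frame of dripper between 0.037 and 0.0465 m and angle between cap's own z axis and vertical below 0.1 rad and linear speed of each of cup, dripper, press, cap below 0.02 m/s); the robot touches nothing.
It fails at once if the coffee tin is shoved more than 3 cm or knocked over (distance of coffee_tin from where it was at the start of the episode above 0.03 m or angle between coffee_tin's own z axis and vertical above 0.5 rad).
It fails at once if the honey jar is shoved more than 3 cm or knocked over (distance of honey_jar from where it was at the start of the episode above 0.03 m or angle between honey_jar's own z axis and vertical above 0.5 rad).
It fails at once if the teaspoon is shoved more than 3 cm or knocked over (distance of teaspoon from where it was at the start of the episode above 0.03 m).
It also fails if it takes over 109 s, if anything falls off the work surface, if the arm or the gripper's body presses on something with over 40 N, if the wrist force passes 120 N, or if a joint passes its speed limit or range.

## Robot

A 6-joint arm with a two-finger parallel gripper is mounted at the origin on a cart in front of the work surface, level with it; the furniture and walls round the work are solid. World frame = base frame: x ahead of the robot, y to its left, z up, the work surface at z = 0. Lengths are in m, angles in rad, forces in N, time in s.
With the tool pointing down it reaches from about 0.35 to 0.975 m from the base axis. Payload 4.9 kg.
Tool frame: the origin (TCP) lies at the very end of the fingers, on their centre line; the grasp point (between the pads) lies 19 mm behind it; z points along the fingers, x is the direction in which the jaws open and shut, and the axes are right-handed (so a half turn about z gives the same grasp; the last joint's range is limited). The gripper opens to 85 mm and grips with 20 to 120 N. Pads are 22 mm wide; open, the fingers measure 114 mm over their backs; the gripper's body (76 mm by 85 mm) begins 54 mm behind the grasp point. The pads swing forward as they close: fully open they stand 13 mm farther back than shut.
Start: joints at [1.037, 0.053, 1.613, -0, 1.476, -0.119], TCP at [0.252, 0.572, 0.231] pointing down, gripper open.
Joint ranges: [-3.01, 3.01], [-1.01, 2.22], [0.06, 2.58], [-1.02, 4.17], [0.09, 2.62], [-3.14, 3.14]. Speed limits (rad/s): [2.57, 2.57, 3.14, 3.14, 3.14, 3.14].

## Interface

Orientations are given as a rotation vector (axis times angle).
In Python, from station import readout, viewer, ctrl, nets gives the robot as it stands. The module is installed in compiled form; this text tells all that it offers.
- The arm moves only by the tool step_arm, never from a script. Its argument "moves" is a list that holds one entry, the list of rows, each a list of 4 numbers: the shift along the world's x, y, z in cm, then the turn about the world's z in rad. In form: [[[dx, dy, dz, yaw], ...]]. A call has 1 to 10 rows; each row shifts and turns the commanded pose from where the row before left it; what a row does not reach is not made up. A row lasts 1/12 s, in which the tool goes at most 41.7 mm and 7.16 degrees, less where a joint would pass 70% of its speed; a pose out of reach is approached as far as the arm can. A call is refused whole if a number of a shift passes 4.17 or a number of a turn 0.125, either way. A call with a gripper value outside its range is refused whole. "grip" is the closure, from 0 (fully open) to 1 (shut), set as the call begins (left out, the last holds). The fingers move at their own pace and stop on an object; "squeeze" is the grip in N (left out, the last holds). Time passes only in rows, so rows that do not move let the fingers close. It gives the time, the measured TCP pose, the force and the opening at its end, in the units of the state.
- readout.get_obs(): the state, without advancing time (a new reading comes with each control period).
- viewer.get_image(name): name is "scene" or "top" or "wrist"; returns the picture (420x560x3 uint8, blue, green, red); there is no depth.
- viewer.calibration(name): a dict with "camera_matrix" (3x3 intrinsics, pixels), "R" (3x3) and "t" (3): a world point X has camera coordinates R X + t. Camera axes: x right, y down, z forward; pixel columns grow to the right and rows downward; lengths in m; the calibration is good to about 2 mm. A picture is of the moment at which its call begins: read the wrist's pose just before it. calibration takes no time and is no camera call; for the wrist camera it gives the pose at the moment of the call.
- ctrl.finish_job(): hands the job in, once; it reports no verdict.
Trained networks look in the newest picture that a camera, given by its name, has taken for a name from the list of things; names that differ only in an ending like _2 or _b are one class to them, and where a whole thing is asked for, a point or a joint stands for the part that bears it (a point fixed in the world has none). Each returns a list of dicts, best first, with "confidence" (0 to 1); they miss things now and then, are a little off and sometimes report something else, mostly with a low value. They report only what shows in the picture. A call takes as long as a camera call. They do not tell look-alikes from the thing itself.
- nets.masks_of(camera, thing): "region" (420x560 bool, what is visible of it) and "box" ([left, top, right, bottom] in pixels, round what is visible of it).
- nets.pinpoint(camera, thing): "at" ([column, row] in pixels: a listed point, or the origin of a listed thing).
The state is a dict: "t": time; "q": joint angles; "dq": joint speeds; "effort": joint torques, N m; "tool_pos": TCP position; "tool_rot": TCP orientation; "contact_force": force on the tool from outside, world axes, zero at the start; "wrist_torque": the same for the moment, N m; "opening": finger opening in m.
Only numpy, scipy, OpenCV 4.12 (cv2) and the standard library are available. Lean on these libraries where they do the work, as an engineer would, in place of code of your own. Each camera call takes 0.05 s, during which the arm holds its last target. There are 200 camera calls.

## Working session

There is one attempt and no reset: what is moved stays moved. The work goes in short steps, Python scripts to look and compute and a tool call to move; the robot and the scene stay as the last step left them, time stands still between calls to the robot, and variables do not carry over. Pictures are saved under pics/ and viewed, about 12 in all and at most 16, crops included, and the job is handed in when it is done.

Besides the shell and the picture viewer there is one more tool, called after "Request:" in YAML: its name, and indented under it one key for each argument. step_arm: Moves the arm, as the interface text tells. Its arguments: {"type":"object","properties":{"moves":{"type":"array","items":{"type":"array","items":{"type":"array","items":{"type":"number"}}}},"grip":{"type":"number"},"squeeze":{"type":"number"}},"required":["moves"]}

```bash
mkdir -p pics
cat > h.py <<'E'
import numpy as np, cv2
from station import readout, viewer, ctrl, nets
def ray(cam,px,c=None):
    c=c or viewer.calibration(cam); K,R,t=[np.array(c[k],float) for k in("camera_matrix","R","t")]
    t=t.ravel(); d=R.T@np.linalg.inv(K)@np.array([px[0],px[1],1.]); return -R.T@t,d
def at_z(cam,px,z,c=None):
    o,d=ray(cam,px,c); return o+d*(z-o[2])/d[2]
def proj(cam,X,c=None):
    c=c or viewer.calibration(cam); p=np.array(c["camera_matrix"])@(np.array(c["R"])@np.array(X)+np.array(c["t"]).ravel()); return p[:2]/p[2]
E
python3 - <<'E'
from h import *
print(readout.get_obs())
ims=[]
for cam in("top","scene"):
    im=viewer.get_image(cam); cv2.imwrite(f"pics/{cam}0.png",im)
    c=viewer.calibration(cam); print(cam,c["camera_matrix"][0],ray(cam,(280,210))[0])
    for th in("saucer","cup","dripper","press","cap","coffee_tin","honey_jar","teaspoon"):
        for r in nets.pinpoint(cam,th)[:4]:
            print(th,np.round(r["at"],1),round(r["confidence"],2),np.round(at_z(cam,r["at"],0),3))
E
```

```text
{'t': 0.0, 'q': array([ 1.03700019e+00,  5.33269644e-02,  1.61431542e+00, -3.28377224e-05,
        1.47597453e+00, -1.19009735e-01]), 'dq': array([ 0.00030858,  0.00025653,  0.00102916, -0.00077008,  0.0003791 ,
        0.00027018]), 'effort': array([ 1.81374256e-03, -3.93701828e+01, -3.70171559e+01, -2.34507769e-05,
        7.17370378e-03, -1.09106170e-05]), 'tool_pos': array([0.25156433, 0.57145272, 0.23006874]), 'tool_rot': array([ 2.63047502,  1.71591938, -0.00282701]), 'contact_force': array([-0.10569296, -0.47980833, -0.68666747]), 'wrist_torque': array([-0.00833544, -0.04916353,  0.00080721]), 'opening': 0.08556562568713226}
top [434.5037811    0.         281.34687529] [ 0.49133942 -0.00696136  1.12838665]
saucer [211.4 239.3] 0.81 [0.502 0.184 0.   ]
cup [231.8 202.5] 0.81 [0.599 0.133 0.   ]
dripper [323.2 199.1] 0.6 [ 0.612 -0.105  0.   ]
press [371.4 248.3] 0.81 [ 0.486 -0.231  0.   ]
press [360.3 288.3] 0.65 [ 0.384 -0.202  0.   ]
press [371.  208.4] 0.62 [ 0.59  -0.229  0.   ]
cap [277.3 225.5] 0.73 [0.541 0.014 0.   ]
coffee_tin [186.1 149.4] 0.87 [0.738 0.258 0.   ]
coffee_tin [358.4 170.8] 0.52 [ 0.688 -0.196  0.   ]
honey_jar [355.9 169.5] 0.94 [ 0.691 -0.19   0.   ]
teaspoon [187.8 187.8] 0.77 [0.636 0.25  0.   ]
scene [497.01217667   0.         277.76845008] [0.65709189 0.89495874 0.61264231]
saucer [318.3 271.4] 0.83 [0.503 0.177 0.   ]
cup [262.8 258.6] 0.71 [0.605 0.126 0.   ]
dripper [252.7 202.4] 0.9 [ 0.611 -0.084  0.   ]
press [299.8 172.1] 0.75 [ 0.482 -0.217  0.   ]
press [253.6 172.5] 0.7 [ 0.6   -0.228 -0.   ]
press [336.1 171.9] 0.63 [ 0.389 -0.208  0.   ]
press [253.8 197.4] 0.26 [ 0.607 -0.106  0.   ]
cap [282.9 226.8] 0.7 [0.553 0.022 0.   ]
coffee_tin [195.3 306.9] 0.78 [0.733 0.247 0.   ]
honey_jar [219.7 178.3] 0.58 [ 0.687 -0.207  0.   ]
teaspoon [258.7 306.7] 0.82 [0.623 0.259 0.   ]
```

View pics/top0.png

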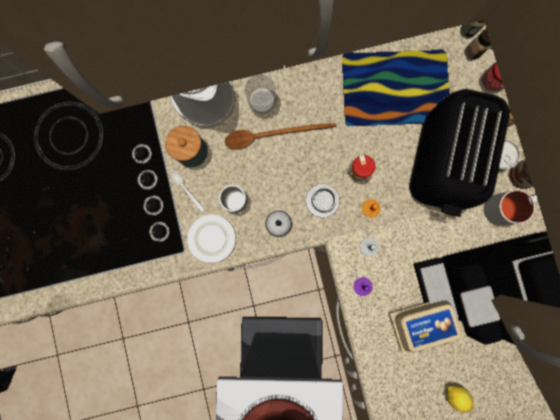

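View pics/scene0.png

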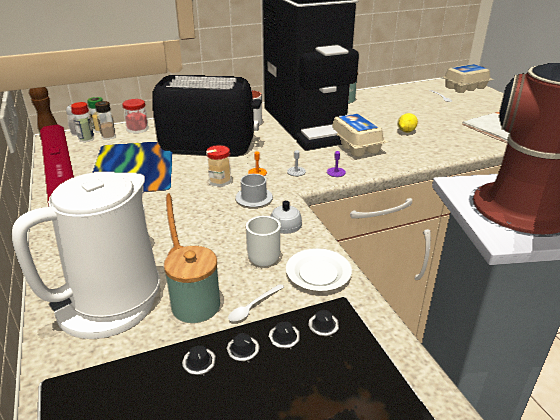

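Three things look like the press, in the top view at (371,248) grey, (371,208) orange and (361,288) purple. The grey steel one at (371,248), near (0.485,-0.225), fits the description. I'll check it in a crop before reaching for it. First I move over the cup and saucer.

Request:
step_arm:
  moves:
    - [[2.2,-3.0,0,0],[2.2,-3.0,0,0],[2.2,-3.0,0,0],[2.2,-3.0,0,0],[2.2,-3.0,0,0],[2.2,-3.0,0,0],[2.2,-3.0,0,0],[2.2,-3.0,0,0],[2.2,-3.0,0,0],[2.2,-3.0,0,0]]
  grip: 0

```text
t: 1.73
tool_pos: [0.4727, 0.2704, 0.2316]
tool_rot: [2.631, 1.716, 0.001]
contact_force: [0.9, 0.4, -0.8]
opening: 0.0854
```

Request:
step_arm:
  moves:
    - [[2.2,-2.8,0,0],[2.2,-2.8,0,0],[2.2,-2.8,0,0],[2.2,-2.8,0,0],[1.0,-1.4,0,0],[0,0,0,0],[0,0,0,0]]

```text
t: 2.32
tool_pos: [0.5701, 0.1453, 0.2312]
tool_rot: [-2.632, -1.714, 0.0]
contact_force: [0.3, -0.1, -0.8]
opening: 0.0851
```

```bash
cat > look.py <<'E'
import sys
from h import *
name=sys.argv[1]; things=sys.argv[2:]
o=readout.get_obs(); c=viewer.calibration("wrist"); im=viewer.get_image("wrist")
cv2.imwrite(f"pics/{name}.png",im)
print("t",round(o["t"],2),"tcp",np.round(o["tool_pos"],4),"rot",np.round(o["tool_rot"],3),"open",round(o["opening"],4),"q6",round(o["q"][5],2))
print("cam",np.round(ray("wrist",(280,210),c)[0],3))
H=dict(saucer=0.014,cup=0.08,dripper=0.052,press=0.06,cap=0.058)
for th in things:
    for r in nets.pinpoint("wrist",th)[:3]:
        print(th,"pt",np.round(r["at"],1),round(r["confidence"],2),np.round(at_z("wrist",r["at"],0,c),4))
    for r in nets.masks_of("wrist",th)[:3]:
        pts=max(cv2.findContours(r["region"].astype(np.uint8),0,1)[0],key=len)
        w=np.array([at_z("wrist",p,H[th],c)[:2] for p in pts[:,0].astype(float)]).astype(np.float32)
        e=cv2.minEnclosingCircle(w)
        print(th,"mask",np.round(r["box"]),round(r["confidence"],2),"circle@H",np.round(e[0],4),round(2*e[1],4))
E
python3 look.py w1 saucer cup dripper cap press
```

```text
t 2.32 tcp [0.5701 0.1453 0.2312] rot [-2.632 -1.714  0.   ] open 0.0851 q6 -1.03
cam [0.494 0.179 0.374]
saucer pt [282.5  86.5] 0.92 [0.4999 0.1826 0.    ]
saucer mask [218.  20. 353. 160.] 0.79 circle@H [0.5053 0.1815] 0.1235
cup pt [272.7 205. ] 0.8 [0.6036 0.1262 0.    ]
cup mask [232. 179. 310. 269.] 0.9 circle@H [0.5969 0.1271] 0.0806
dripper pt [ 89.8 287.6] 0.87 [ 0.6097 -0.1026  0.    ]
dripper mask [ 36. 257. 126. 340.] 0.96 circle@H [ 0.5985 -0.082 ] 0.1054
cap pt [148.1 202.2] 0.9 [0.5483 0.0086 0.    ]
cap mask [215.  16. 352. 162.] 0.38 circle@H [0.5037 0.1812] 0.1096
press pt [146.2 205.1] 0.48 [0.5502 0.0052 0.    ]
press mask [  0. 304.   7. 332.] 0.62 circle@H [ 0.5842 -0.1556] 0.0321
```

View pics/w1.png

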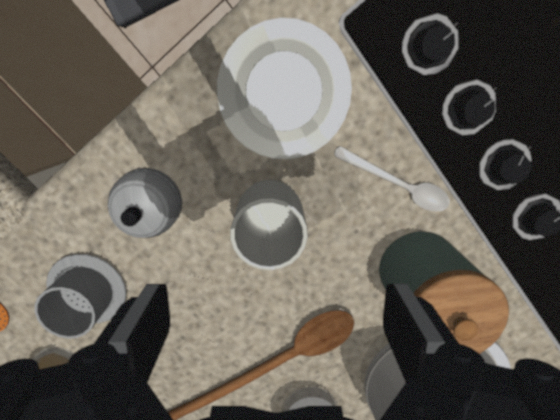

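The wrist view shows the cup rim centred near (269,234), the saucer well near (284,91), the cap at (144,203) and the dripper at (82,295). The spoon and tin are clear on the right.

Run:
```python
from h import *
w=lambda p,z:np.round(at_z("wrist",p,z),4)
print("rim",w((269,234.5),.08),"L",w((232,234),.08),"R",w((306.5,234),.08),"B",w((269,270),.08))
print("well",w((284.5,91),.006))
print("dripper rim",w((66.5,312),.052),"brim",w((86,296),.008))
print("cap skirt",w((147,200),.005))
im=cv2.imread("pics/top0.png"); a=im[180:310,320:420]
s=cv2.imread("pics/scene0.png")[140:215,235:360]
cv2.imwrite("pics/crop.png",np.hstack([cv2.resize(a,(400,520)),cv2.resize(s,(400,520))]))
```

```text
rim [0.6027 0.1249 0.08  ] L [0.5897 0.0965 0.08  ] R [0.615  0.1541 0.08  ] B [0.6333 0.1113 0.08  ]
well [0.5038 0.1834 0.006 ]
dripper rim [ 0.6081 -0.0992  0.052 ] brim [ 0.615  -0.1056  0.008 ]
cap skirt [0.5451 0.0118 0.005 ]
```

View pics/crop.png

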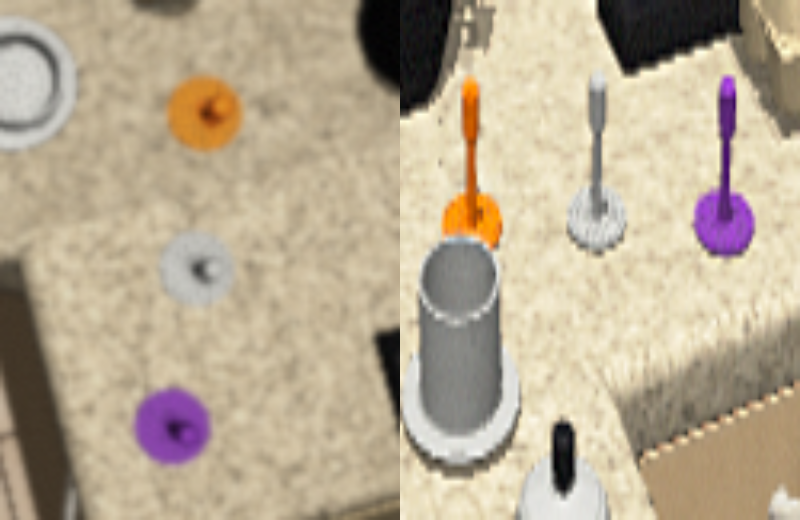

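The grey press is confirmed: the middle one, steel disc and stem. Grasping the cup at (0.603,0.1255).

Request:
step_arm:
  moves:
    - [[1.7,-1.0,-1.0,0],[1.6,-1.0,-3.0,0],[0,0,-3.5,0],[0,0,-3.5,0],[0,0,-3.0,0],[0,0,-2.0,0],[0,0,-2.0,0],[0,0,-1.6,0],[0,0,0,0],[0,0,0,0]]

```text
t: 3.7
tool_pos: [0.602, 0.126, 0.0344]
tool_rot: [-2.63, -1.716, 0.003]
contact_force: [0.6, -0.3, 0.5]
opening: 0.0853
```

Request:
step_arm:
  moves:
    - [[0,0,0,0],[0,0,0,0],[0,0,0,0],[0,0,0,0],[0,0,0,0],[0,0,0,0]]
  grip: 1
  squeeze: 40

```text
t: 4.2
tool_pos: [0.6046, 0.1261, 0.0376]
tool_rot: [2.63, 1.715, 0.005]
contact_force: [-0.0, -0.0, 6.5]
opening: 0.0643
```

Request:
step_arm:
  moves:
    - [[0,0,1.0,0],[0,0,2.0,0],[0,0,2.0,0],[-2,1.1,0,0],[-3,1.7,0,0],[-3,1.7,0,0],[-2,1.2,0,0],[0,0,0,0],[0,0,0,0]]

```text
t: 4.95
tool_pos: [0.5015, 0.1834, 0.085]
tool_rot: [-2.63, -1.719, 0.001]
contact_force: [0.1, -0.8, -0.7]
opening: 0.0645
```

```bash
python3 look.py w2 cup
```

```text
t 4.95 tcp [0.5015 0.1834 0.085 ] rot [-2.630e+00 -1.719e+00  1.000e-03] open 0.0645 q6 -0.95
cam [0.426 0.217 0.228]
cup pt [275.2 249.4] 0.69 [0.5213 0.1737 0.    ]
cup mask [177. 197. 376. 413.] 0.83 circle@H [0.5224 0.1736] 0.1216
cup mask [176. 128. 377. 276.] 0.59 circle@H [0.4804 0.1926] 0.0859
```

View pics/w2.png

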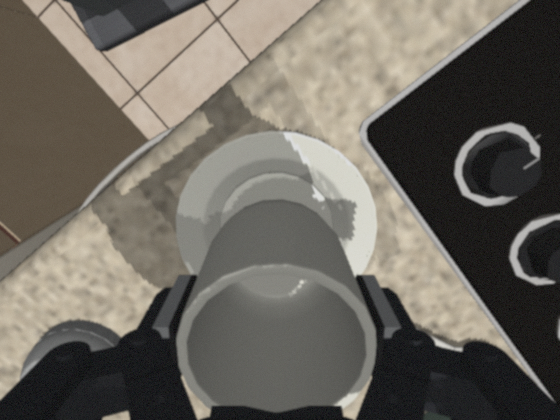

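Run:
```python
from h import *
w=lambda p,z:np.round(at_z("wrist",p,z),4)
for z in(.125,.13,.135): print("rim L,R,far,near",z,w((177.5,341),z),w((374.5,341),z),w((276,264),z),w((276,417),z))
S=np.array([.503,.1825]);
print("saucer L/R at rim",w((177,225),.014),w((376,225),.014),"far",w((276,131),.014))
print("well far edge",w((276,173),.006))
```

```text
rim L,R,far,near 0.125 [0.4883 0.1536 0.125 ] [0.5145 0.213  0.125 ] [0.4756 0.1946 0.125 ] [0.5312 0.1702 0.125 ]
rim L,R,far,near 0.13 [0.4854 0.1566 0.13  ] [0.5103 0.2131 0.13  ] [0.4733 0.1957 0.13  ] [0.5262 0.1724 0.13  ]
rim L,R,far,near 0.135 [0.4824 0.1596 0.135 ] [0.506  0.2132 0.135 ] [0.471  0.1967 0.135 ] [0.5211 0.1746 0.135 ]
saucer L/R at rim [0.4788 0.1272 0.014 ] [0.5278 0.2383 0.014 ] far [0.4514 0.2053 0.014 ]
well far edge [0.4752 0.1948 0.006 ]
```

Request:
step_arm:
  moves:
    - [[0.35,-0.1,-1.0,0],[0,0,-1.5,0],[0,0,-0.8,0],[0,0,-0.3,0],[0,0,0,0],[0,0,0,0]]

```text
t: 5.6
tool_pos: [0.5066, 0.1818, 0.0491]
tool_rot: [-2.631, -1.716, 0.001]
contact_force: [-0.0, 0.3, -1.8]
opening: 0.0643
```

Request:
step_arm:
  moves:
    - [[0,0,-0.2,0],[0,0,-0.2,0],[0,0,0,0],[0,0,0,0]]

```text
t: 5.93
tool_pos: [0.5064, 0.182, 0.0455]
tool_rot: [2.631, 1.716, 0.0]
contact_force: [-1.1, -0.9, -1.9]
opening: 0.064
```

Request:
step_arm:
  moves:
    - [[0,0,-0.2,0],[0,0,0,0],[0,0,0,0]]

```text
t: 6.18
tool_pos: [0.5067, 0.1821, 0.0437]
tool_rot: [2.631, 1.716, 0.002]
contact_force: [0.6, 0.0, -0.2]
opening: 0.0643
```

Request:
step_arm:
  moves:
    - [[0,0,-0.15,0],[0,0,0,0],[0,0,0,0]]

```text
t: 6.43
tool_pos: [0.507, 0.1821, 0.0437]
tool_rot: [2.631, 1.716, 0.0]
contact_force: [-4.2, -0.9, 10.0]
opening: 0.0643
```

Run:
```python
from h import *
o=readout.get_obs(); print(o["tool_pos"],o["contact_force"])
```

```text
[0.50696709 0.18212877 0.0436921 ] [-4.18749878 -0.85277968  9.95311028]
```

Contact at the expected height, so I release and rise.

Request:
step_arm:
  moves:
    - [[0,0,0.1,0],[0,0,0,0]]

```text
t: 6.6
tool_pos: [0.5068, 0.1821, 0.0437]
tool_rot: [2.631, 1.716, 0.001]
contact_force: [-1.7, 0.1, 4.2]
opening: 0.0643
```

Request:
step_arm:
  moves:
    - [[0,0,0,0],[0,0,0,0],[0,0,0,0],[0,0,0,0],[0,0,0,0]]
  grip: 0

```text
t: 7.02
tool_pos: [0.5062, 0.1819, 0.0425]
tool_rot: [-2.631, -1.716, 0.001]
contact_force: [-0.6, 0.0, -1.0]
opening: 0.0857
```

Request:
step_arm:
  moves:
    - [[0,0,1.5,0],[0,0,2.5,0],[0,0,3.5,0],[0,0,4,0],[0,0,4,0],[0,0,4,0],[0,0,0,0],[0,0,0,0]]

```text
t: 7.68
tool_pos: [0.5082, 0.1824, 0.2418]
tool_rot: [2.629, 1.715, 0.011]
contact_force: [0.2, -0.2, -0.4]
opening: 0.0853
```

```bash
python3 look.py w3 cup saucer
```

```text
t 7.68 tcp [0.5082 0.1824 0.2418] rot [2.629 1.715 0.011] open 0.0853 q6 -0.95
cam [0.431 0.215 0.384]
cup pt [275.  165.6] 0.66 [0.5084 0.1818 0.    ]
cup mask [236. 135. 316. 222.] 0.68 circle@H [0.505  0.1831] 0.0746
saucer mask [216. 102. 336. 216.] 0.65 circle@H [0.5057 0.1814] 0.1238
```

View pics/w3.png

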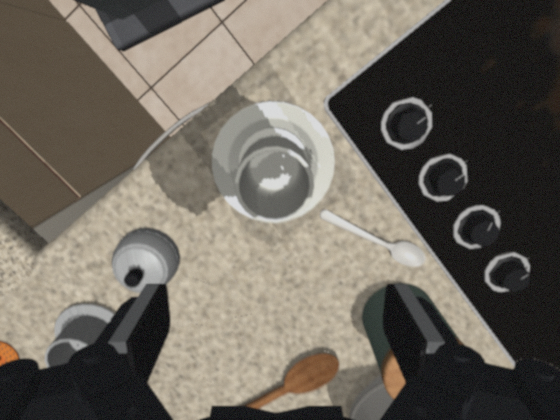

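The cup stands in the well, both centred near (275,165). Next, the dripper.

Request:
step_arm:
  moves:
    - [[1.1,-3.2,0,0],[1.1,-3.2,0,0],[1.1,-3.2,0,0],[1.1,-3.2,0,0],[1.1,-3.2,0,0],[1.1,-3.2,0,0],[1.1,-3.2,0,0],[1.1,-3.2,0,0],[1.2,-2.9,0,0],[0,0,0,0]]

```text
t: 8.77
tool_pos: [0.6067, -0.1077, 0.2355]
tool_rot: [-2.635, -1.71, 0.004]
contact_force: [-0.3, 0.4, 0.6]
opening: 0.0853
```

Request:
step_arm:
  moves:
    - [[0,0,0,0]]

```text
t: 8.85
tool_pos: [0.6058, -0.1042, 0.2356]
tool_rot: [-2.631, -1.711, 0.003]
contact_force: [-0.4, 0.1, -0.1]
opening: 0.0856
```

```bash
python3 look.py w4 dripper press cap
```

```text
t 8.85 tcp [ 0.6058 -0.1042  0.2356] rot [-2.631 -1.711  0.003] open 0.0856 q6 -1.44
cam [ 0.53  -0.071  0.379]
dripper pt [278.7 172.2] 0.81 [ 0.6101 -0.1036  0.    ]
dripper mask [236. 128. 321. 216.] 0.81 circle@H [ 0.5992 -0.0995] 0.0785
press pt [115.4 110.7] 0.65 [ 0.4895 -0.2247  0.    ]
press pt [163.1 203.2] 0.59 [ 0.5913 -0.2287  0.    ]
press mask [ 39.   1. 101.  29.] 0.96 circle@H [ 0.4132 -0.1887] 0.0418
press mask [ 82.  88. 141. 137.] 0.65 circle@H [ 0.4963 -0.2053] 0.0503
press mask [139. 183. 183. 233.] 0.59 circle@H [ 0.5854 -0.2093] 0.0519
cap pt [364.3  65.6] 0.75 [0.5491 0.0112 0.    ]
cap mask [326.  24. 405. 106.] 0.69 circle@H [5.445e-01 4.000e-04] 0.0643
```

View pics/w4.png

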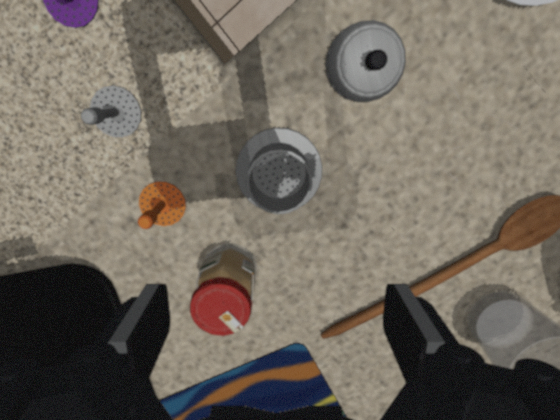

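The wrist view shows the dripper at (279,172), the grey press at (115,110), the orange one at (163,203), the cap at (366,60) and the jar at (222,290).

Run:
```python
from h import *
w=lambda p,z:np.round(at_z("wrist",p,z),4)
print("rim",w((278.5,180.5),.052),"L",w((245,180.5),.052),"R",w((312.5,180.5),.052))
print("brim",w((236,172),.008),w((322,172),.008), w((279,128),.008))
print("cap knob",w((376,60),.058),"skirt",w((366,64),.005)); print("press tip",w((91,116),.06),"disc",w((116,111),.003))
```

```text
rim [ 0.6075 -0.1006  0.052 ] L [ 0.5954 -0.1281  0.052 ] R [ 0.6197 -0.0726  0.052 ]
brim [ 0.5925 -0.1407  0.008 ] [ 0.6274 -0.061   0.008 ] [ 0.5698 -0.0833  0.008 ]
cap knob [0.5466 0.0108 0.058 ] skirt [0.5489 0.0142 0.005 ]
press tip [ 0.4927 -0.2203  0.06  ] disc [ 0.4917 -0.2224  0.003 ]
```

Request:
step_arm:
  moves:
    - [[0.35,0.25,-3,0],[0,0,-4,0],[0,0,-4,0],[0,0,-3.5,0],[0,0,-3,0],[0,0,-2,0],[0,0,-1.5,0],[0,0,-0.5,0],[0,0,0,0],[0,0,0,0]]

```text
t: 10.03
tool_pos: [0.6104, -0.1003, 0.0237]
tool_rot: [2.63, 1.717, 0.001]
contact_force: [-0.0, -0.4, 0.5]
opening: 0.0853
```

Request:
step_arm:
  moves:
    - [[0,0,0,0],[0,0,0,0],[0,0,0,0],[0,0,0,0],[0,0,0,0],[0,0,0,0]]
  grip: 1
  squeeze: 35

```text
t: 10.53
tool_pos: [0.6116, -0.101, 0.0252]
tool_rot: [2.629, 1.715, 0.004]
contact_force: [-0.3, 0.2, 6.7]
opening: 0.0597
```

Request:
step_arm:
  moves:
    - [[0,0,1.0,0],[0,0,2.0,0],[0,0,3.0,0],[0,0,4,0],[0,0,4,0],[0,0,2,0],[0,0,0,0],[0,0,0,0]]

```text
t: 11.2
tool_pos: [0.6106, -0.1007, 0.1851]
tool_rot: [2.629, 1.715, 0.004]
contact_force: [0.7, -0.2, -1.9]
opening: 0.0597
```

Request:
step_arm:
  moves:
    - [[-1.2,3.2,0,0],[-1.2,3.2,0,0],[-1.2,3.2,0,0],[-1.2,3.2,0,0],[-1.2,3.2,0,0],[-1.2,3.2,0,0],[-1.2,3.2,0,0],[-1.2,3.2,0,0],[-0.8,2.7,0,0],[0,0,0,0]]

```text
t: 12.03
tool_pos: [0.5024, 0.186, 0.1797]
tool_rot: [-2.624, -1.721, 0.007]
contact_force: [0.1, -0.4, -1.4]
opening: 0.0591
```

Request:
step_arm:
  moves:
    - [[0,0,-2,0],[0,0,-2,0],[0,0,0,0],[0,0,0,0]]

```text
t: 12.37
tool_pos: [0.5037, 0.1817, 0.1396]
tool_rot: [-2.63, -1.715, 0.01]
contact_force: [-0.1, 0.0, -0.7]
opening: 0.0597
```

```bash
python3 look.py w5 cup dripper
```

```text
t 12.37 tcp [0.5037 0.1817 0.1396] rot [-2.63  -1.715  0.01 ] open 0.0597 q6 -0.95
cam [0.429 0.215 0.283]
cup mask [252. 165. 309. 177.] 0.83 circle@H [0.4733 0.1977] 0.0317
dripper pt [275.2 254. ] 0.76 [0.5492 0.1598 0.    ]
dripper mask [185. 173. 367. 386.] 0.59 circle@H [0.5514 0.1578] 0.1661
```

View pics/w5.png

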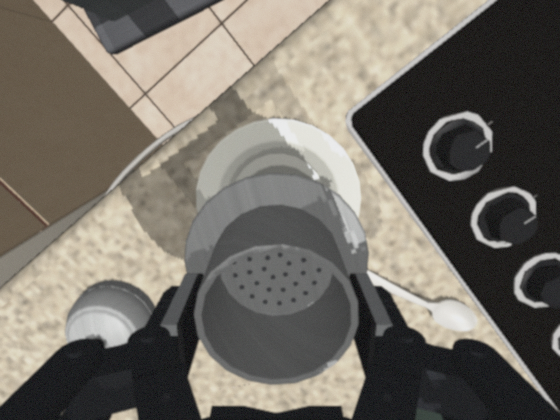

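Run:
```python
from h import *
w=lambda p,z:np.round(at_z("wrist",p,z),4)
for z in (.165,.168): print("drip rim L R far near",w((195,313),z),w((357.5,313),z),w((276,245),z),w((276,382),z))
print("brim far",w((277,175),.122),"LR",w((186,252),.122),w((367.5,252),.122))
print("cup far edge",w((280,164),.086), "expected centre +33mm*(.914,-.406)", w((280,164),.086)[:2]+.033*np.array([.914,-.406]))
```

```text
drip rim L R far near [0.4936 0.1544 0.165 ] [0.5184 0.2104 0.165 ] [0.4803 0.1936 0.165 ] [0.5358 0.1692 0.165 ]
drip rim L R far near [0.4921 0.1559 0.168 ] [0.5162 0.2106 0.168 ] [0.4791 0.1942 0.168 ] [0.5332 0.1703 0.168 ]
brim far [0.4669 0.2001 0.122 ] LR [0.4839 0.1448 0.122 ] [0.5191 0.2246 0.122 ]
cup far edge [0.4699 0.2006 0.086 ] expected centre +33mm*(.914,-.406) [0.500062 0.187202]
```

Run:
```python
from h import *
a=cv2.imread("pics/w5.png")[110:200,190:370]; b=cv2.imread("pics/w3.png")[95:230,205:345]
cv2.imwrite("pics/c5.png",np.vstack([cv2.resize(a,(600,300),interpolation=3),np.pad(cv2.resize(b,(311,300),interpolation=3),((0,0),(0,289),(0,0)))]))
```

```text
(no output)
```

View pics/c5.png

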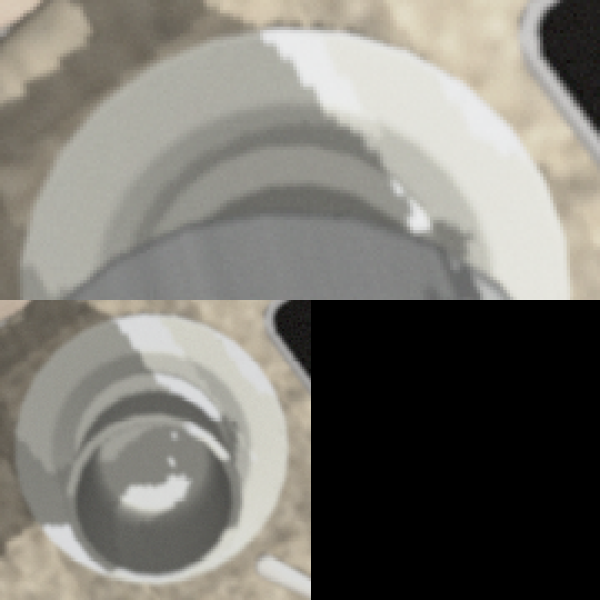

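Run:
```python
from h import *
c=dict(viewer.calibration("wrist")); R=np.array(c["R"])
o,_=ray("wrist",(0,0)); T=readout.get_obs()["tool_pos"]
c["t"]=-R@(o+np.array([.5082,.1824,.2418])-T)
w=lambda p,z:np.round(at_z("wrist",p,z,c),4)
print("cup rim LR",w((235.6,183),.086),w((312,183),.086),"far near",w((274,145.9),.086),w((274,220),.086))
print("saucer LR",w((212,162),.014),w((336,162),.014),"far near",w((274,102),.014),w((274,222),.014))
```

```text
cup rim LR [0.4905 0.1538 0.086 ] [0.5157 0.211  0.086 ] far near [0.4754 0.1948 0.086 ] [0.5327 0.1695 0.086 ]
saucer LR [0.4757 0.1267 0.014 ] [0.5256 0.2399 0.014 ] far near [0.448  0.2066 0.014 ] [0.5591 0.1574 0.014 ]
```

Request:
step_arm:
  moves:
    - [[0,0,0,0],[0,0,0,0],[0,0,0,0],[0,0,0,0],[0,0,0,0],[0,0,0,0]]

```text
t: 13.12
tool_pos: [0.5059, 0.1825, 0.1428]
tool_rot: [-2.631, -1.716, -0.0]
contact_force: [-0.2, 0.2, -0.8]
opening: 0.0596
```

Run:
```python
from h import *
o=readout.get_obs(); print(o["tool_pos"],o["tool_rot"])
im=viewer.get_image("wrist"); old=cv2.imread("pics/w5.png")
print(cv2.phaseCorrelate(im[:,:,1].astype(float),old[:,:,1].astype(float)))
tp=viewer.get_image("top"); s=viewer.get_image("scene"); cv2.imwrite("pics/t6.png",tp); cv2.imwrite("pics/s6.png",s)
for cam in("scene",):
  for X in([.507,.182,.086],[.507,.182,.115]): print(cam,np.round(proj(cam,X),1))
  for th in("cup","dripper"):
    for r in nets.pinpoint(cam,th)[:2]: print(cam,th,r["at"],r["confidence"])
a=s[190:310,250:390]; cv2.imwrite("pics/c6.png",cv2.resize(a,(700,600),interpolation=3))
```

```text
[0.50586982 0.18249123 0.14282862] [-2.63127311e+00 -1.71639229e+00 -3.78182660e-05]
((0.044136541904777005, 0.09066145250335467), 0.31290397369149603)
scene [318.9 236.5]
scene [319.6 223.2]
scene cup [314.1, 269.5] 0.88
scene dripper [320.9, 223.5] 0.67
```

View pics/c6.png

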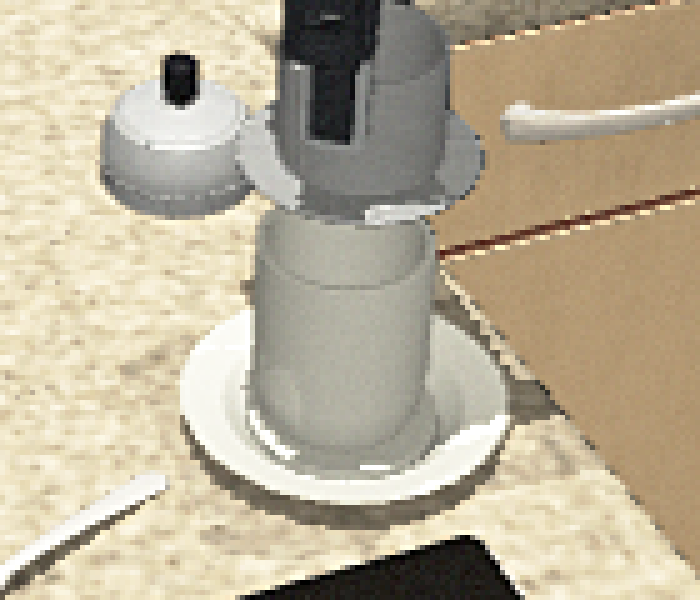

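Run:
```python
from h import *
from scipy.optimize import least_squares
a=np.linspace(0,2*np.pi,361)
c=viewer.calibration("scene")
def ext(x,y,z,r):
    P=np.array([proj("scene",[x+r*np.cos(t),y+r*np.sin(t),z],c) for t in a]); return np.array([P[:,0].min(),P[:,0].max(),P[:,1].max()])
def fit(m,z,r):
    s=least_squares(lambda p:ext(p[0],p[1],z,r)-m,[.507,.182]); print(np.round(s.x,4),np.round(s.fun,1))
print("cup");fit([301.4,337.8,247.8],.086,.033)
print("drip brim"); 
for z in(.122,.125):fit([297.8,347,234.6],z,.044)
print("drip chamber LR", [305.6,339.6])
for z in(.145,): fit([305.4,339.6,ext(.507,.182,z,.03)[2]],z,.03)
print("saucer"); fit([286,351.8,290.4],.013,.062)
W=lambda p,z:np.round(at_z("wrist",p,z),4)
z=.171; print("wrist now rim",W((195,313),z),W((357.5,313),z),W((276,245),z),W((276,382),z),"brim far",W((277,175),.126))
```

```text
cup
[0.5059 0.1825] [-0.2  0.2 -0. ]
drip brim
[0.5025 0.1824] [-0.5  0.5 -0.1]
[0.5034 0.1864] [-0.6  0.6 -0.1]
drip chamber LR [305.6, 339.6]
[0.5033 0.1823] [-0.2  0.2 -0. ]
saucer
[0.5041 0.1819] [-0.2  0.2 -0. ]
wrist now rim [0.4891 0.1582 0.171 ] [0.5122 0.2109 0.171 ] [0.4766 0.195  0.171 ] [0.5286 0.1721 0.171 ] brim far [0.4648 0.2006 0.126 ]
```

The scene view with settled wrist readings gives the cup at (0.506,0.1825) and the dripper at (0.503,0.183). I shift it +3 mm in x and lower it.

Request:
step_arm:
  moves:
    - [[0.3,-0.05,0,0],[0,0,-1.0,0],[0,0,-1.0,0],[0,0,-0.7,0],[0,0,-0.3,0],[0,0,0,0],[0,0,0,0],[0,0,0,0]]

```text
t: 14.03
tool_pos: [0.5091, 0.182, 0.1131]
tool_rot: [2.631, 1.716, 0.001]
contact_force: [-0.1, 0.0, -0.6]
opening: 0.0596
```

Request:
step_arm:
  moves:
    - [[0,0,-0.2,0],[0,0,-0.2,0],[0,0,0,0],[0,0,0,0],[0,0,0,0]]

```text
t: 14.45
tool_pos: [0.5089, 0.182, 0.1089]
tool_rot: [2.631, 1.716, 0.0]
contact_force: [0.2, 0.0, -0.2]
opening: 0.0596
```

Request:
step_arm:
  moves:
    - [[0,0,-0.2,0],[0,0,0,0],[0,0,0,0],[0,0,0,0]]

```text
t: 14.78
tool_pos: [0.5088, 0.182, 0.1068]
tool_rot: [-2.631, -1.716, 0.0]
contact_force: [-0.5, 0.8, -0.6]
opening: 0.0594
```

Request:
step_arm:
  moves:
    - [[0,0,-0.15,0],[0,0,0,0],[0,0,0,0],[0,0,0,0]]

```text
t: 15.12
tool_pos: [0.5094, 0.1821, 0.1062]
tool_rot: [2.631, 1.716, 0.002]
contact_force: [-0.5, -0.5, 5.2]
opening: 0.0597
```

Request:
step_arm:
  moves:
    - [[0,0,-0.1,0],[0,0,0,0],[0,0,0,0],[0,0,0,0]]

```text
t: 15.45
tool_pos: [0.5098, 0.182, 0.1062]
tool_rot: [2.63, 1.716, 0.002]
contact_force: [-2.9, -1.4, 10.0]
opening: 0.0595
```

Contact at 0.1062 matches the grasp height of 0.0252 plus 0.081, so it is seated. Releasing.

Request:
step_arm:
  moves:
    - [[0,0,0.15,0],[0,0,0,0],[0,0,0,0]]

```text
t: 15.7
tool_pos: [0.5092, 0.1821, 0.1062]
tool_rot: [2.631, 1.716, 0.001]
contact_force: [-0.3, 0.5, 4.0]
opening: 0.0595
```

Request:
step_arm:
  moves:
    - [[0,0,0,0],[0,0,0,0],[0,0,0,0],[0,0,0,0],[0,0,0,0]]
  grip: 0

```text
t: 16.12
tool_pos: [0.5086, 0.1819, 0.1054]
tool_rot: [-2.631, -1.716, 0.001]
contact_force: [-0.2, -0.1, 0.0]
opening: 0.0855
```

Request:
step_arm:
  moves:
    - [[0,0,1.5,0],[0,0,2.5,0],[0,0,3.5,0],[0,0,4,0],[0,0,3,0],[0,0,0,0],[0,0,0,0],[0,0,0,0],[0,0,0,0],[0,0,0,0]]

```text
t: 16.95
tool_pos: [0.5079, 0.1818, 0.2485]
tool_rot: [-2.63, -1.716, 0.006]
contact_force: [0.3, 0.6, -0.4]
opening: 0.0856
```

```bash
python3 look.py w7 dripper cup
python3 - <<'E'
from h import *
s=viewer.get_image("scene"); w=cv2.imread("pics/w7.png")
a=cv2.resize(s[190:310,250:390],(400,343),interpolation=3); b=cv2.resize(w[80:320,140:420],(400,343),interpolation=3)
cv2.imwrite("pics/c7.png",np.hstack([a,b]))
E
```

```text
t 16.95 tcp [0.5079 0.1818 0.2485] rot [-2.63  -1.716  0.006] open 0.0856 q6 -0.95
cam [0.432 0.215 0.391]
dripper pt [277.2 183.7] 0.68 [0.5257 0.1742 0.    ]
dripper mask [226. 134. 331. 243.] 0.97 circle@H [0.5194 0.1784] 0.104
```

View pics/c7.png

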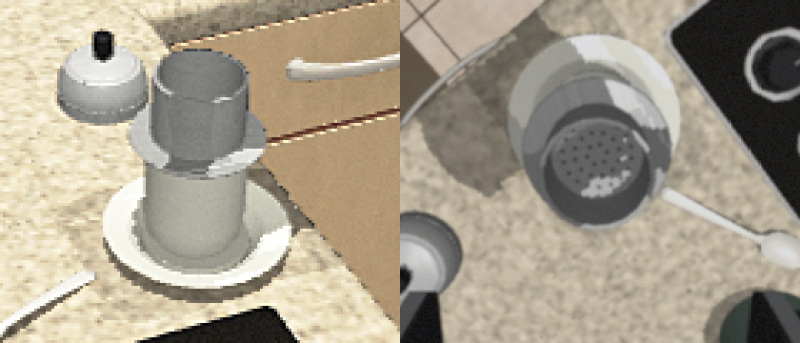

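The dripper sits level on the cup. Now on to the press.

Request:
step_arm:
  moves:
    - [[-0.2,-4.0,0,0],[-0.2,-4.0,0,0],[-0.2,-4.0,0,0],[-0.2,-4.0,0,0],[-0.2,-4.0,0,0],[-0.2,-4.0,0,0],[-0.2,-4.0,0,0],[-0.2,-4.0,0,0],[0,-4.0,0,0],[0,-4.0,0,0]]
  grip: 0.4

```text
t: 18.08
tool_pos: [0.4924, -0.22, 0.251]
tool_rot: [2.631, 1.716, 0.001]
contact_force: [0.7, 0.8, 1.4]
opening: 0.0514
```

Request:
step_arm:
  moves:
    - [[0,0,-4,0],[0,0,-4,0],[0,0,0,0],[0,0,0,0],[0,0,0,0],[0,0,0,0],[0,0,0,0],[0,0,0,0]]

```text
t: 18.75
tool_pos: [0.4942, -0.2184, 0.1734]
tool_rot: [2.627, 1.715, 0.003]
contact_force: [0.4, -0.1, 0.2]
opening: 0.0512
```

```bash
python3 look.py w8 press
python3 - <<'E'
from h import *
from scipy.optimize import least_squares
a=np.linspace(0,2*np.pi,361); c=viewer.calibration("scene")
def ext(x,y,z,r):
    P=np.array([proj("scene",[x+r*np.cos(t),y+r*np.sin(t),z],c) for t in a]); return np.array([P[:,0].min(),P[:,0].max(),P[:,1].max()])
def fit(m,z,r):
    s=least_squares(lambda p:ext(p[0],p[1],z,r)-m,[.507,.182]); print(np.round(s.x,4),np.round(s.fun,1))
fit([295.2,343.8,252.3],.0875,.044); fit([303.2,336.8,ext(.507,.182,.133,.03)[2]],.133,.03)
E
```

```text
t 18.75 tcp [ 0.4942 -0.2184  0.1734] rot [2.627 1.715 0.003] open 0.0512 q6 -1.71
cam [ 0.418 -0.185  0.316]
press pt [306.  277.9] 0.91 [ 0.5907 -0.2303  0.    ]
press pt [267.8 180.9] 0.83 [ 0.4898 -0.2248  0.    ]
press pt [229.2  61.1] 0.81 [ 0.3896 -0.213   0.    ]
press mask [200.  25. 266.  91.] 0.98 circle@H [ 0.3948 -0.2045] 0.0403
press mask [282. 256. 329. 322.] 0.97 circle@H [ 0.5673 -0.2242] 0.0576
press mask [239. 155. 300. 211.] 0.73 circle@H [ 0.4777 -0.2173] 0.0409
[0.5068 0.186 ] [-0.4  0.4 -0. ]
[0.5071 0.1819] [-0.4  0.4 -0. ]
```

View pics/w8.png

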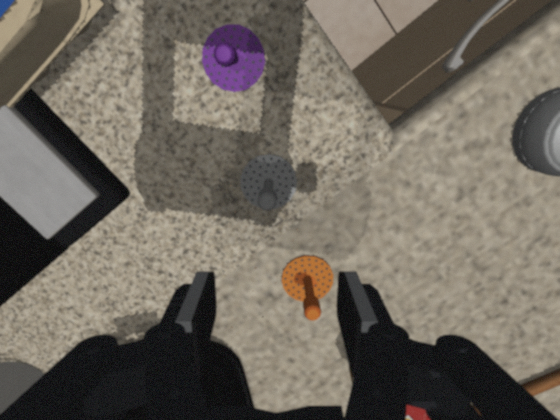

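The grey press disc is at (268,182) with its tip at about (267,200). Orange and purple stand on either side, both clear.

Run:
```python
from h import *
o=readout.get_obs(); print(o["tool_pos"])
w=lambda p,z:np.round(at_z("wrist",p,z),4)
print("tip",w((267,200),.058),"disc",w((268,182),.002))
```

```text
[ 0.49336064 -0.21807346  0.17187428]
tip [ 0.4877 -0.2231  0.058 ] disc [ 0.4887 -0.2241  0.002 ]
```

Request:
step_arm:
  moves:
    - [[-0.45,-0.55,-1.0,0],[0,0,-3,0],[0,0,-3,0],[0,0,-3,0],[0,0,-2,0],[0,0,-1.2,0],[0,0,0,0],[0,0,0,0],[0,0,0,0],[0,0,0,0]]

```text
t: 19.73
tool_pos: [0.4897, -0.2244, 0.0409]
tool_rot: [2.628, 1.715, 0.002]
contact_force: [0.7, -0.2, 0.4]
opening: 0.0515
```

Request:
step_arm:
  moves:
    - [[0,0,0,0],[0,0,0,0],[0,0,0,0],[0,0,0,0],[0,0,0,0],[0,0,0,0],[0,0,0,0]]
  grip: 1
  squeeze: 30

```text
t: 20.32
tool_pos: [0.4889, -0.2237, 0.0396]
tool_rot: [2.631, 1.716, 0.001]
contact_force: [-0.1, 2.4, 5.0]
opening: 0.0126
```

Request:
step_arm:
  moves:
    - [[0,0,1.0,0],[0,0,2.0,0],[0,0,3.0,0],[0,0,4,0],[0,0,4,0],[0,0,4,0],[0,0,0,0],[0,0,0,0],[0,0,0,0],[0,0,0,0]]

```text
t: 21.15
tool_pos: [0.4872, -0.2229, 0.2165]
tool_rot: [-2.628, -1.714, 0.003]
contact_force: [0.3, 1.0, -1.3]
opening: 0.0128
```

Request:
step_arm:
  moves:
    - [[0.2,4.0,0,0],[0.2,4.0,0,0],[0.2,4.0,0,0],[0.2,4.0,0,0],[0.2,4.0,0,0],[0.2,4.0,0,0],[0.2,4.0,0,0],[0.2,4.0,0,0],[0.2,4.0,0,0],[0,4.0,0,0]]

```text
t: 21.98
tool_pos: [0.505, 0.1782, 0.2163]
tool_rot: [-2.63, -1.716, 0.006]
contact_force: [0.7, 0.7, -0.2]
opening: 0.0122
```

Request:
step_arm:
  moves:
    - [[0.1,0.5,-1,0],[0,0,-1,0],[0,0,0,0],[0,0,0,0],[0,0,0,0],[0,0,0,0],[0,0,0,0],[0,0,0,0],[0,0,0,0],[0,0,0,0]]

```text
t: 22.82
tool_pos: [0.5075, 0.1813, 0.1991]
tool_rot: [2.631, 1.716, 0.001]
contact_force: [-0.5, -0.1, -1.3]
opening: 0.0122
```

```bash
python3 look.py w9 press dripper
python3 - <<'E'
from h import *
s=viewer.get_image("scene"); w=cv2.imread("pics/w9.png")
a=cv2.resize(s[160:280,250:390],(400,343),interpolation=3); b=cv2.resize(w[100:400,130:410],(400,429),interpolation=3)
cv2.imwrite("pics/c9.png",np.hstack([np.pad(a,((0,86),(0,0),(0,0))),b]))
print(readout.get_obs()["tool_pos"])
E
```

```text
t 22.82 tcp [0.5075 0.1813 0.1991] rot [2.631e+00 1.716e+00 1.000e-03] open 0.0122 q6 -0.95
cam [0.431 0.215 0.342]
press pt [274.4 251.6] 0.78 [0.5773 0.1484 0.    ]
press mask [230. 209. 325. 330.] 0.94 circle@H [0.5696 0.1542] 0.1117
dripper pt [278.1 201.5] 0.82 [0.5308 0.1728 0.    ]
dripper mask [218. 142. 339. 244.] 0.7 circle@H [0.5186 0.1785] 0.1015
[0.50735519 0.18153716 0.19880139]
```

View pics/c9.png

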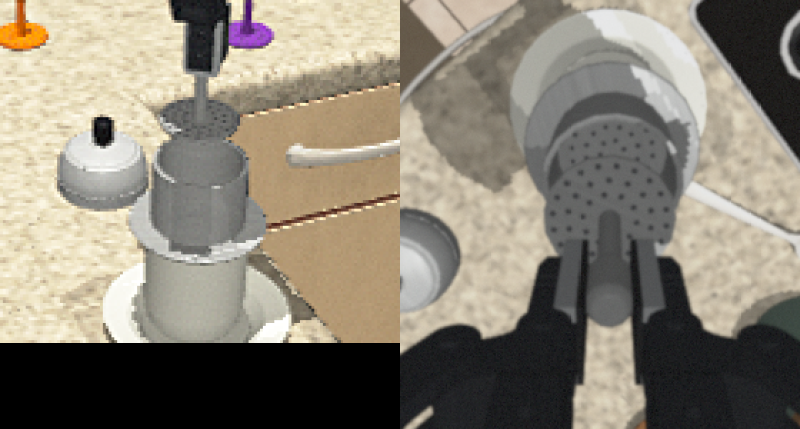

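Run:
```python
from h import *
w=lambda p,z:np.round(at_z("wrist",p,z),4)
print("press pt",w((274.4,251.6),.159),"dripper pt",w((278.1,201.5),.081))
print("disc LR",w((231,250),.161),w((324.6,250),.161))
print("dripper rim far",w((275,180),.133)," brim LR",w((217.5,205),.087),w((338,205),.087),"brim far",w((278,143),.089))
from scipy.optimize import least_squares
c=viewer.calibration("scene");a=np.linspace(0,2*np.pi,361)
def ext(x,y,z,r):
    P=np.array([proj("scene",[x+r*np.cos(t),y+r*np.sin(t),z],c) for t in a]); return np.array([P[:,0].min(),P[:,0].max(),P[:,1].max()])
for m,z,r in(([305.7,334,209.4],.16,.0245),([303.2,336.8,ext(.507,.182,.133,.03)[2]],.133,.03)):
    s=least_squares(lambda p:ext(p[0],p[1],z,r)-m,[.507,.182]); print(np.round(s.x,4),np.round(s.fun,1))
```

```text
press pt [0.5091 0.1795 0.159 ] dripper pt [0.5069 0.183  0.081 ]
disc LR [0.4982 0.1593 0.161 ] [0.518  0.2044 0.161 ]
dripper rim far [0.4793 0.1928 0.133 ]  brim LR [0.4902 0.1432 0.087 ] [0.5247 0.2217 0.087 ] brim far [0.467  0.2003 0.089 ]
[0.5085 0.1819] [-0.1  0.1 -0. ]
[0.5071 0.1819] [-0.4  0.4 -0. ]
```

Request:
step_arm:
  moves:
    - [[-0.15,0.12,0,0],[0,0,-1,0],[0,0,-1,0],[0,0,-0.5,0],[0,0,-0.4,0],[0,0,-0.4,0],[0,0,0,0],[0,0,0,0],[0,0,0,0]]

```text
t: 23.87
tool_pos: [0.5061, 0.1827, 0.1661]
tool_rot: [2.631, 1.716, 0.001]
contact_force: [0.7, 0.3, -1.2]
opening: 0.0124
```

The disc is inside the rim with no contact force.

Request:
step_arm:
  moves:
    - [[0,0,-0.8,0],[0,0,-0.8,0],[0,0,-0.8,0],[0,0,-0.4,0],[0,0,-0.2,0],[0,0,0,0],[0,0,0,0],[0,0,0,0]]

```text
t: 24.53
tool_pos: [0.5062, 0.1828, 0.1362]
tool_rot: [2.631, 1.716, 0.001]
contact_force: [0.1, 0.3, -0.4]
opening: 0.0124
```

Request:
step_arm:
  moves:
    - [[0,0,-0.2,0],[0,0,-0.1,0],[0,0,0,0],[0,0,0,0],[0,0,0,0]]

```text
t: 24.95
tool_pos: [0.5059, 0.1827, 0.1329]
tool_rot: [2.631, 1.716, 0.0]
contact_force: [0.4, 0.0, -0.3]
opening: 0.0125
```

Request:
step_arm:
  moves:
    - [[0,0,-0.15,0],[0,0,0,0],[0,0,0,0],[0,0,0,0]]

```text
t: 25.28
tool_pos: [0.5059, 0.1827, 0.1313]
tool_rot: [2.631, 1.716, -0.0]
contact_force: [0.6, -0.3, 0.1]
opening: 0.0124
```

Request:
step_arm:
  moves:
    - [[0,0,-0.1,0],[0,0,0,0],[0,0,0,0],[0,0,0,0]]

```text
t: 25.62
tool_pos: [0.5061, 0.1828, 0.1307]
tool_rot: [2.631, 1.716, 0.001]
contact_force: [0.2, -0.3, 1.5]
opening: 0.0122
```

On the bottom at 0.1307, as expected. I open only slightly because the fingers are just at the rim.

Request:
step_arm:
  moves:
    - [[0,0,0.05,0],[0,0,0,0],[0,0,0,0],[0,0,0,0],[0,0,0,0]]
  grip: 0.77

```text
t: 26.03
tool_pos: [0.5058, 0.1826, 0.1307]
tool_rot: [-2.631, -1.716, 0.0]
contact_force: [-0.2, 1.4, 0.2]
opening: 0.0195
```

Request:
step_arm:
  moves:
    - [[0,0,0.5,0],[0,0,1,0],[0,0,2,0],[0,0,3,0],[0,0,3,0],[0,0,0,0],[0,0,0,0]]

```text
t: 26.62
tool_pos: [0.5076, 0.1831, 0.2299]
tool_rot: [2.629, 1.715, 0.01]
contact_force: [0.0, -0.6, 0.7]
opening: 0.0199
```

```bash
python3 look.py w10 press
python3 - <<'E'
from h import *
s=viewer.get_image("scene"); w=cv2.imread("pics/w10.png")
a=cv2.resize(s[160:280,250:390],(400,343),interpolation=3); b=cv2.resize(w[100:400,130:410],(400,429),interpolation=3)
cv2.imwrite("pics/c10.png",np.hstack([np.pad(a,((0,86),(0,0),(0,0))),b]))
E
```

```text
t 26.62 tcp [0.5076 0.1831 0.2299] rot [2.629 1.715 0.01 ] open 0.0199 q6 -0.95
cam [0.431 0.216 0.372]
press pt [273.3 191.9] 0.75 [0.5297 0.1707 0.    ]
press mask [243. 175. 306. 230.] 0.89 circle@H [0.5208 0.1766] 0.0574
press mask [  0. 352.   9. 382.] 0.64 circle@H [ 0.5714 -0.1528] 0.0382
press mask [108. 236. 180. 303.] 0.26 circle@H [0.5319 0.0364] 0.0743
```

View pics/c10.png

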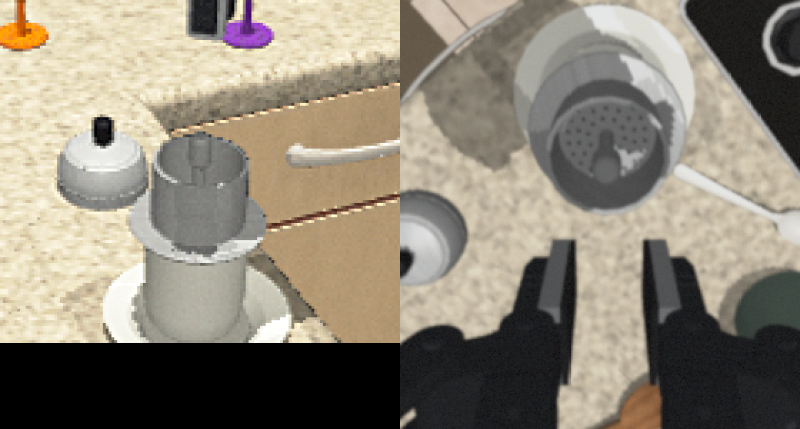

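The press is seated and upright. Next, the cap.

Request:
step_arm:
  moves:
    - [[0.8,-3.4,0,0],[0.8,-3.4,0,0],[0.8,-3.4,0,0],[0.8,-3.4,0,0],[0.8,-3.5,0,0],[0,0,-3,0],[0,0,0,0],[0,0,0,0],[0,0,0,0],[0,0,0,0]]
  grip: 0.45

```text
t: 27.65
tool_pos: [0.5461, 0.0126, 0.1967]
tool_rot: [2.63, 1.718, 0.001]
contact_force: [0.3, 0.5, -0.2]
opening: 0.0468
```

Request:
step_arm:
  moves:
    - [[0,0,0,0],[0,0,0,0],[0,0,0,0],[0,0,0,0]]

```text
t: 27.98
tool_pos: [0.546, 0.012, 0.1963]
tool_rot: [2.63, 1.717, 0.001]
contact_force: [-0.3, -0.0, 0.7]
opening: 0.047
```

```bash
python3 look.py w11 cap
python3 - <<'E'
from h import *
print(readout.get_obs()["tool_pos"])
im=cv2.imread("pics/w11.png"); r=nets.masks_of("wrist","cap")[0]["region"].astype(np.uint8)
m=((im.max(2)<50)&(cv2.dilate(r,np.ones((15,15)))>0)).astype(np.uint8)
n,l,st,ce=cv2.connectedComponentsWithStats(m); i=1+np.argsort(-st[1:,4])[:3]
for k in i: print("dark",st[k],ce[k],np.round(at_z("wrist",ce[k],.055),4))
cv2.imwrite("pics/c11.png",cv2.resize(im[80:380,130:430],(600,600),interpolation=3))
E
```

```text
t 27.98 tcp [0.546  0.012  0.1963] rot [2.630e+00 1.717e+00 1.000e-03] open 0.047 q6 -1.27
cam [0.47  0.045 0.339]
cap pt [276.6 180.1] 0.97 [0.5489 0.0109 0.    ]
cap mask [237. 144. 314. 220.] 0.67 circle@H [0.536  0.0149] 0.0632
[0.54589723 0.0117712  0.19595285]
dark [265 183  19  22 340] [274.13823529 193.22647059] [0.5446 0.0102 0.055 ]
```

View pics/c11.png

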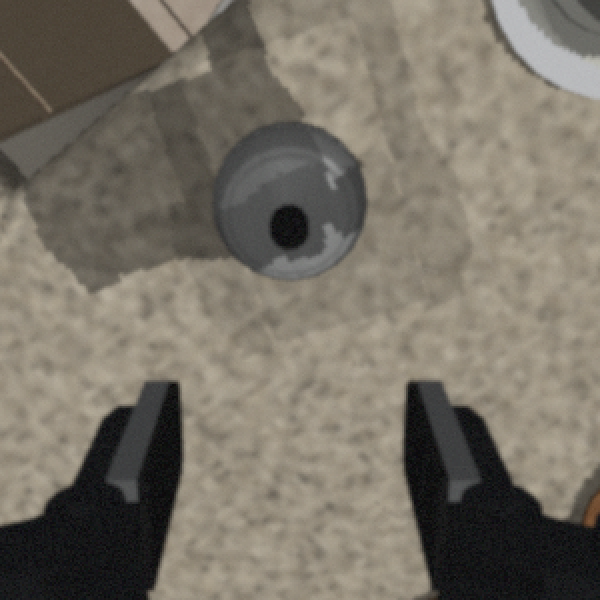

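The cap's black knob is at (274,193) and its skirt centred at (275,180), so about (0.5465,0.011).

Request:
step_arm:
  moves:
    - [[0.05,-0.1,-2.0,0],[0,0,-4,0],[0,0,-4,0],[0,0,-3,0],[0,0,-1.5,0],[0,0,-1.0,0],[0,0,0,0],[0,0,0,0],[0,0,0,0],[0,0,0,0]]

```text
t: 29.02
tool_pos: [0.548, 0.0105, 0.043]
tool_rot: [2.629, 1.715, 0.005]
contact_force: [0.1, 0.7, -0.2]
opening: 0.047
```

Request:
step_arm:
  moves:
    - [[0,0,0,0],[0,0,0,0],[0,0,0,0],[0,0,0,0],[0,0,0,0],[0,0,0,0],[0,0,0,0]]
  grip: 1
  squeeze: 40

```text
t: 29.6
tool_pos: [0.5471, 0.0106, 0.0418]
tool_rot: [2.631, 1.716, 0.002]
contact_force: [-0.9, -0.1, 6.2]
opening: 0.0136
```

Request:
step_arm:
  moves:
    - [[0,0,1.0,0],[0,0,2.0,0],[0,0,3.0,0],[0,0,4,0],[0,0,4,0],[0,0,3,0],[0,0,0,0],[0,0,0,0],[0,0,0,0],[0,0,0,0]]

```text
t: 30.43
tool_pos: [0.545, 0.0108, 0.2083]
tool_rot: [-2.629, -1.715, 0.005]
contact_force: [0.8, 0.6, -1.6]
opening: 0.0141
```

Request:
step_arm:
  moves:
    - [[0,0,1.5,0],[-0.8,3.5,0,0],[-0.8,3.5,0,0],[-0.8,3.4,0,0],[-0.8,3.4,0,0],[-0.8,3.4,0,0],[0,0,0,0],[0,0,0,0],[0,0,0,0],[0,0,0,0]]

```text
t: 31.27
tool_pos: [0.5062, 0.1817, 0.2246]
tool_rot: [-2.632, -1.715, 0.003]
contact_force: [-0.2, -0.5, -1.4]
opening: 0.0138
```

Request:
step_arm:
  moves:
    - [[0,0,0,0],[0,0,0,0],[0,0,0,0],[0,0,0,0],[0,0,0,0]]

```text
t: 31.68
tool_pos: [0.5065, 0.1824, 0.2259]
tool_rot: [2.632, 1.716, 0.0]
contact_force: [-0.8, -0.5, -1.0]
opening: 0.0139
```

```bash
python3 look.py w12 cap dripper
python3 - <<'E'
from h import *
print(readout.get_obs()["tool_pos"])
w=lambda p,z:np.round(at_z("wrist",p,z),4)
s=viewer.get_image("scene"); wi=cv2.imread("pics/w12.png")
zc=readout.get_obs()["tool_pos"][2]-.0415
for cam in("wrist","scene"):
  for th,z in(("cap",zc),("dripper",.081)):
    for r in nets.pinpoint(cam,th)[:1]: print(cam,th,np.round(r["at"],1),round(r["confidence"],2),np.round(at_z(cam,r["at"],z),4))
for th in("cap","dripper","cup"):
  for r in nets.masks_of("scene",th)[:1]: print(th,r["box"])
a=cv2.resize(s[150:290,250:390],(400,400),interpolation=3); b=cv2.resize(wi[100:380,140:420],(400,400),interpolation=3)
cv2.imwrite("pics/c12.png",np.hstack([a,b]))
E
```

```text
t 31.68 tcp [0.5065 0.1824 0.2259] rot [2.632 1.716 0.   ] open 0.0139 q6 -0.95
cam [0.43  0.216 0.368]
cap pt [273.6 248. ] 0.73 [0.5834 0.1452 0.    ]
dripper mask [223. 141. 333. 209.] 0.61 circle@H [0.5171 0.1788] 0.0991
[0.50636513 0.18269617 0.225855  ]
wrist cap [273.6 248. ] 0.73 [0.5067 0.1808 0.1843]
scene cap [321.4 193.7] 0.89 [0.5094 0.1958 0.1843]
scene dripper [318.8 241.4] 0.6 [0.5083 0.1899 0.081 ]
cap [300.5, 168.1, 342.3, 200.4]
dripper [295.7, 207.9, 343.7, 254.8]
cup [300.6, 246.0, 338.1, 280.9]
```

View pics/c12.png

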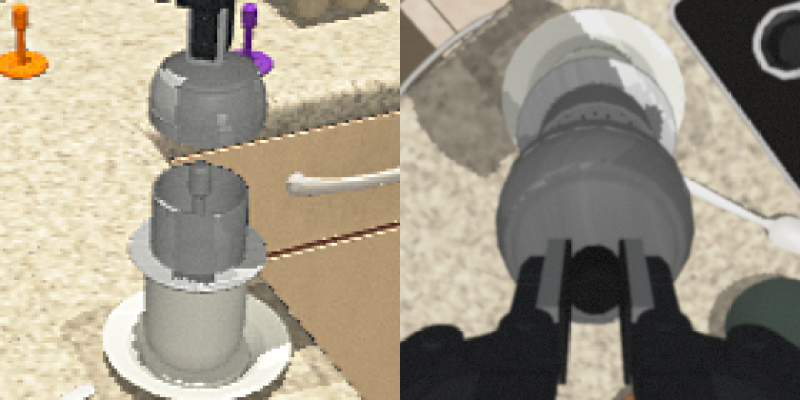

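Run:
```python
from h import *
from scipy.optimize import least_squares
im=viewer.get_image("scene")
c=viewer.calibration("scene");a=np.linspace(0,2*np.pi,361)
def ext(x,y,z,r):
    P=np.array([proj("scene",[x+r*np.cos(t),y+r*np.sin(t),z],c) for t in a]); return np.array([P[:,0].min(),P[:,0].max(),P[:,1].max()])
for n,m,z,r in(("cap",[302.2,343.8,201],.186,.035),("capbox",[300.5,342.3,200.4],.186,.035),("drip",[303.2,336.8,ext(.507,.182,.133,.03)[2]],.133,.03),("brim",[295.2,343.8,252.8],.0875,.044)):
    s=least_squares(lambda p:ext(p[0],p[1],z,r)-m,[.507,.182]); print(n,np.round(s.x,4),np.round(s.fun,1))
w=lambda p,z:np.round(at_z("wrist",p,z),4)
f=400/280
q=lambda x,y:((x-400)/f+140,y/f+100)
print("skirt LR",w(q(497,215),.192),w(q(693,215),.192),"far",w(q(592,121),.187))
print("brim LR",w(q(504,140),.0875),w(q(677,140),.0875),"far",w(q(590,56),.089))
# edge columns in scene by row: cap bottom vs chamber
g=cv2.GaussianBlur(im,(3,3),0)[:,:,1].astype(int)
for r in(184,188,192,215,220,225):
    d=np.abs(np.diff(g[r,290:352])); i=np.where(d>18)[0]+290; print(r,i)
```

```text
cap [0.5053 0.187 ] [-0.1  0.1 -0. ]
capbox [0.5076 0.1849] [ 0.1 -0.1  0. ]
drip [0.5071 0.1819] [-0.4  0.4 -0. ]
brim [0.507  0.1873] [-0.4  0.4 -0.1]
skirt LR [0.4912 0.1507 0.192 ] [0.5196 0.2153 0.192 ] far [0.4742 0.1956 0.187 ]
brim LR [0.4887 0.1361 0.0875] [0.5268 0.2227 0.0875] far [0.4658 0.1977 0.089 ]
184 [300 301 302 342 343]
188 [300 301 342 343]
192 [301 302 342]
215 [302 303 336]
220 [301 302 303 304 305 307 336]
225 [301 302 303 336 337]
```

The cap and dripper agree to about 1 mm. I make a small shift and lower it with force checks.

Request:
step_arm:
  moves:
    - [[0.1,-0.05,-0.5,0],[0,0,-1,0],[0,0,-1,0],[0,0,-1,0],[0,0,-0.7,0],[0,0,-0.4,0],[0,0,0,0],[0,0,0,0],[0,0,0,0]]

```text
t: 33.13
tool_pos: [0.5077, 0.1823, 0.1804]
tool_rot: [2.631, 1.716, 0.001]
contact_force: [0.0, -0.3, -1.3]
opening: 0.0141
```

Request:
step_arm:
  moves:
    - [[0,0,-0.2,0],[0,0,-0.2,0],[0,0,-0.2,0],[0,0,-0.1,0],[0,0,0,0],[0,0,0,0],[0,0,0,0]]

```text
t: 33.72
tool_pos: [0.5074, 0.1822, 0.1729]
tool_rot: [2.631, 1.716, 0.0]
contact_force: [-0.1, -0.4, -1.0]
opening: 0.0135
```

Just at the rim plane, no force; continuing.

Request:
step_arm:
  moves:
    - [[0,0,-0.2,0],[0,0,-0.1,0],[0,0,0,0],[0,0,0,0],[0,0,0,0]]

```text
t: 34.13
tool_pos: [0.5074, 0.1822, 0.1698]
tool_rot: [-2.631, -1.716, 0.0]
contact_force: [-0.0, 0.1, -0.3]
opening: 0.0141
```

Request:
step_arm:
  moves:
    - [[0,0,-0.2,0],[0,0,-0.1,0],[0,0,0,0],[0,0,0,0],[0,0,0,0]]

```text
t: 34.55
tool_pos: [0.5075, 0.1823, 0.1671]
tool_rot: [2.631, 1.716, 0.001]
contact_force: [-0.4, -0.7, 1.0]
opening: 0.0141
```

Request:
step_arm:
  moves:
    - [[0,0,-0.15,0],[0,0,0,0],[0,0,0,0],[0,0,0,0]]

```text
t: 34.88
tool_pos: [0.5082, 0.1823, 0.1671]
tool_rot: [2.63, 1.716, 0.003]
contact_force: [-2.2, -0.7, 6.3]
opening: 0.014
```

Request:
step_arm:
  moves:
    - [[0,0,0.15,0],[0,0,0,0],[0,0,0,0],[0,0,0,0]]

```text
t: 35.22
tool_pos: [0.5076, 0.1822, 0.1671]
tool_rot: [2.631, 1.716, 0.001]
contact_force: [0.3, 0.5, 2.4]
opening: 0.0141
```

Request:
step_arm:
  moves:
    - [[0,0,0,0],[0,0,0,0],[0,0,0,0],[0,0,0,0],[0,0,0,0],[0,0,0,0]]
  grip: 0.6

```text
t: 35.72
tool_pos: [0.5073, 0.1821, 0.1666]
tool_rot: [-2.631, -1.716, 0.001]
contact_force: [0.5, -0.2, -0.5]
opening: 0.034
```

Request:
step_arm:
  moves:
    - [[0,0,0.5,0],[0,0,1,0],[0,0,2,0],[0,0,3,0],[0,0,3,0],[0,0,0,0],[0,0,0,0],[0,0,0,0],[0,0,0,0],[0,0,0,0]]

```text
t: 36.55
tool_pos: [0.5067, 0.182, 0.2603]
tool_rot: [-2.63, -1.716, 0.004]
contact_force: [-0.1, 0.7, -0.5]
opening: 0.0346
```

```bash
python3 look.py w13 cap
python3 - <<'E'
from h import *
im=viewer.get_image("scene"); cv2.imwrite("pics/s13.png",im)
for cam in("scene","wrist","top"):
  if cam=="top": viewer.get_image(cam)
  for th,z in(("cap",.123),("dripper",.081),("cup",.006)):
    for r in nets.pinpoint(cam,th)[:1]: print(cam,th,np.round(r["at"],1),round(r["confidence"],2),np.round(at_z(cam,r["at"],z),4))
for X in([.507,.182,.181],[.507,.182,.161],[.507,.182,.123]): print("proj",np.round(proj("scene",X),1))
for th in("cap","dripper","cup"):
  for r in nets.masks_of("scene",th)[:1]: print(th,np.round(r["box"],1))
# knob: dark blob
g=im.max(2); sub=(g[140:205,295:345]<50).astype(np.uint8); n,l,st,ce=cv2.connectedComponentsWithStats(sub)
for k in range(1,n):
    if st[k,4]>15: print("dark",st[k]+[295,140,0,0,0],ce[k]+[295,140])
gg=cv2.GaussianBlur(im,(3,3),0)[:,:,1].astype(int)
for r in range(184,252,6):
    d=np.abs(np.diff(gg[r,285:355])); print(r,np.where(d>18)[0]+285)
E
```

```text
t 36.55 tcp [0.5067 0.182  0.2603] rot [-2.63  -1.716  0.004] open 0.0346 q6 -0.95
cam [0.431 0.215 0.403]
cap pt [277.7 199.3] 0.82 [0.5443 0.1666 0.    ]
cap mask [232. 156. 324. 250.] 0.76 circle@H [0.5301 0.1705] 0.0971
scene cap [319.7 218. ] 0.84 [0.5063 0.1774 0.123 ]
scene dripper [318.5 239.4] 0.68 [0.5078 0.1839 0.081 ]
scene cup [317.4 271. ] 0.7 [0.5064 0.1823 0.006 ]
wrist cap [277.7 199.3] 0.82 [0.5111 0.1815 0.123 ]
top dripper [207.3 234.8] 0.81 [0.512  0.1804 0.081 ]
proj [321.3 191.1]
proj [320.7 201.1]
proj [319.8 219.5]
cap [302.  191.4 339.6 229.8]
dripper [295.6 225.8 342.3 253.9]
cup [297.1 248.8 339.3 280.4]
dark [297 140  17  10 135] [306.20740741 143.88148148]
dark [316 140   9  13 110] [320.18181818 145.95454545]
dark [329 140  13   6  59] [334.47457627 142.30508475]
dark [317 190   9  12  92] [321.02173913 195.36956522]
184 []
190 [316 317 318 323 324 325]
196 [315 316 324 325 326]
202 [303 311 312 318 322 336]
208 [299 300 301 310 311]
214 [299 300 325 332 339]
220 [299 300 339 340]
226 [301 302 303 336 337]
232 [300 301]
238 [293 301 302 343 352]
244 [308 309 331 332 333 339 340]
250 [299 300 335 336 345]
```

The numbers match a seated cap: knob at column 321.0 against 321.2 projected, skirt at 319.5 against 319.8, and knob rows 190–202 against about 190–200. The robot is clear, so I hand in.

```bash
python3 -c "
from station import ctrl; print(ctrl.finish_job())"
```

```text
the job is handed in; nothing more can be done
None
```

I built the coffee maker up in the order asked and handed it in at about 37 s. The cup is in the saucer's well, the steel dripper on the cup, the grey press in the dripper and the cap on the dripper's rim. Each part was let go before the next went on. The tin, jar, teaspoon and the orange and purple presses were never reached for. I made no closing check of their positions.

What the last checks showed:
- **Cup, dripper and press:** each touched down within about 1 mm of the height worked out from its grasp. The pictures after each release showed it upright and centred.
- **Cap:** I had used up the 16 pictures, so this was checked by numbers only. The projected knob and skirt columns agreed within 0.3 px and the knob height within about 1–2 px.

What disagreed:
- **Cap height:** the cap met the rim about 2.3 mm higher than predicted while still gripped. It was let go there, and the scene view afterwards fits it resting at or near the rim.
- **Centre estimates:** readings of the same part from the networks and cameras differed by up to about 5 mm (more for one scene reading in y). Wrist readings taken before the arm had settled were 2–3 mm off, so I relied on the scene-camera fits and settled readings.

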